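# Sort the splash-guard hinge brackets by hand

### The job

The evaporator's splash guard needs one left-hand and one right-hand hinge bracket: lay the left-hand bracket flat in the green bin of the white tray and the right-hand one, its mirror image, flat in the blue bin, lugs up. With the lug up and seen from above, looking along the long strip towards the end with the foot, the left-hand bracket's foot turns left and the right-hand one's turns right. Leave the straight bracket without a foot where it lies.

Things in the scene. Friction and masses are not known exactly. Their poses are not given: they have to be found in the camera images.
- bracket_left: Left-hand hinge bracket, loose, L-shaped from above. Aluminium, about 120 g, underside flat. Origin on the underside below the middle of the upright lug; z up. Strip 6 mm thick, x -56 to +40, y -13 to +13 mm. Lug 30 (x) by 12 mm (y), centred on the origin, top at z = 44; grasp across its 12 mm. Foot 6 mm thick at the +x end: x +14 to +40, out to y = +47; looking along +x it turns left.
- bracket_right: Right-hand hinge bracket, loose, mirror image of the other. Aluminium, about 120 g, underside flat. Origin on the underside below the middle of the upright lug; z up. Strip 6 mm thick, x -56 to +40, y -13 to +13 mm. Lug 30 (x) by 12 mm (y), centred on the origin, top at z = 44; grasp across its 12 mm. Foot 6 mm thick at the +x end: x +14 to +40, out to y = -47; looking along +x it turns right.
- bracket_straight: Straight hinge bracket with no foot, to be left alone: same metal, strip and lug (strip 96 x 26 x 6 mm, x -56 to +40; lug 30 x 12 mm, top 44 mm above the underside). Origin on the underside below the middle of the lug, z up.
- tray: White open tray, fixed to the bench, outside 160 (x) by 315 (y) by 40 mm high; walls, floor and full-height middle divider 5 mm thick. Origin: centre of its underside; z up. Green-floored bin centred at y = +77.5 mm, blue-floored bin at y = -77.5 mm, each 150 mm square inside. Its +x points away from the robot within 15 degrees, so green is on the robot's left.
There are look-alikes about, which are no part of the job. What is shaped like the bracket_left but brown, orange or yellow is not meant.

How it is judged:
By the outcome, as a careful person would: the job done as asked, in the order asked, and still so for the second after the job is handed in, with the robot touching nothing.
It also fails if it takes over 59 s, if anything falls off the work surface, if the arm or the gripper's body presses on something with over 40 N, if the wrist force passes 120 N, or if a joint passes its speed limit or range.

### The arm

A 7-joint arm with a two-finger parallel gripper is mounted at the origin on the work surface. World frame = base frame: x ahead of the robot, y to its left, z up, the work surface at z = 0. Lengths are in m, angles in degrees, forces in N, time in s.
With the tool pointing down it reaches from about 0.4 to 0.9 m from the base axis. Payload 5.6 kg.
Tool frame: the origin (TCP) lies midway between the tips of the shut fingers; the grasp point (between the pads) lies 19 mm behind it; z points along the fingers, y is the direction in which the jaws open and shut (so a half turn about z gives the same grasp; the last joint's range is limited). The gripper opens to 92 mm and grips with 3 to 60 N. Pads are 20 mm wide; open, the fingers measure 128 mm over their backs; the gripper's body (75 mm by 189 mm) begins 69 mm behind the grasp point.
Start: joints at [66.864, 26.786, -0.665, 91.828, 0.344, 61.387, -3.226], TCP at [0.229, -0.608, 0.215] pointing down, gripper open.
Joint ranges: [-144.91, 144.91], [-17.63, 115.5], [-89.93, 88.59], [15.96, 139.68], [-74.01, 254.01], [8.47, 105.57], [-167.45, 167.45]. Speed limits (degrees/s): [147.25, 147.25, 180, 180, 180, 180, 180].

### API

Orientations are given as [roll, pitch, yaw] about the fixed x, y, z axes, in that order (R = Rz(yaw) Ry(pitch) Rx(roll)).
In Python, from plant import * gives the robot as it stands.
- The arm moves only by the tool apply_moves, never from a script. Its argument "rows" is a list of rows, each a list of 4 numbers: the shift along the tool's x, y, z in cm, then the turn about the tool's z in degrees. In form: [[x, y, z, spin], ...]. A call has 1 to 12 rows; each row is the pose to reach, as a shift and turn from the pose commanded when the call began, along the tool's axes at that moment; what a row does not reach only later rows make up. A row lasts 1/12 s, in which the tool goes at most 41.7 mm and 7.16 degrees, less where a joint would pass 70% of its speed; a pose out of reach is approached as far as the arm can. A call with a gripper value outside its range is refused whole. "grip" is the finger opening in cm, from 0 to 9.19, set as the call begins (left out, the last holds). The fingers move at their own pace and stop on an object; "force" is the grip in N (left out, the last holds). Time passes only in rows, so rows that repeat a pose let the fingers close. It gives the time, the measured TCP pose, the force and the opening at its end, in the units of the state.
- state(): the state, without advancing time (a new reading comes with each control period).
- snapshot(name): name is "side" or "top" or "wrist"; returns a dict with "pixels" (420x560x3 uint8, red, green, blue), "K" (3x3 intrinsics, pixels), "R" (3x3) and "t" (3): a world point X has camera coordinates R X + t; the wrist camera has in their place "T_tool_cam" (4x4, takes a point from camera to tool coordinates, whose origin is the TCP and whose axes are the flange's). Camera axes: x right, y down, z forward; pixel columns grow to the right and rows downward; lengths in m; the calibration is good to about 2 mm. A picture is of the moment at which its call begins: read the wrist's pose just before it. There is no depth.
- hand_in(): hands the job in, once; it reports no verdict.
The state is a dict: "clock": time; "joint_positions": joint angles; "qvel": joint speeds; "tau": joint torques, N m; "eef_pos": TCP position; "tool_rot": TCP orientation; "contact_force": force on the tool from outside, world axes, zero at the start; "moment": the same for the moment, N m; "gripper_width": finger opening in m.
Only numpy, scipy, OpenCV 4.12 (cv2) and the standard library are available. Lean on these libraries where they do the work, as an engineer would, in place of code of your own. Each camera call takes 0.05 s, during which the arm holds its last target. There are 200 camera calls.

## Working session

There is one attempt and no reset: what is moved stays moved. The work goes in short steps, Python scripts to look and compute and a tool call to move; the robot and the scene stay as the last step left them, time stands still between calls to the robot, and variables do not carry over. Pictures are saved under pics/ and viewed, about 8 in all and at most 12, crops included, and the job is handed in when it is done.

Besides the shell and the picture viewer there is one more tool, called as name(argument=value, ...) on one line, values as JSON. apply_moves: Moves the arm, as the interface text tells. Its arguments: {"type":"object","properties":{"rows":{"type":"array"},"grip":{"type":"number"},"force":{"type":"number"}},"required":["rows"]}

```bash
mkdir -p pics; python3 - <<'E'
from plant import *
import cv2,pickle
s=state();print({k:s[k] for k in('clock','eef_pos','tool_rot','gripper_width')})
for n in('top','side'):
    c=snapshot(n);pickle.dump(c,open(n+'.pkl','wb'));cv2.imwrite(f'pics/{n}0.png',c['pixels'][:,:,::-1]);print(c['K'],c['R'],c['t'])
E
```

```text
{'clock': 0.0, 'eef_pos': array([ 0.22917592, -0.60763833,  0.21365458]), 'tool_rot': array([-1.79899916e+02,  8.43378289e-03,  2.06679781e+01]), 'gripper_width': 0.09191571209106866}
[[531.86796192   0.         288.30095179]
 [  0.         531.86796192 213.63161366]
 [  0.           0.           1.        ]] [[ 0.01147901 -0.99959853 -0.02590381]
 [-0.99847627 -0.01006007 -0.05425806]
 [ 0.05397568  0.02648717 -0.99819089]] [-0.00690026  0.49309481  1.04564775]
[[416.67429229   0.         275.24687067]
 [  0.         416.67429229 209.74588926]
 [  0.           0.           1.        ]] [[-0.85936129 -0.51134838  0.00458337]
 [-0.29519008  0.48873155 -0.82097764]
 [ 0.41756555 -0.70686937 -0.57094194]] [0.43060826 0.19965162 0.79967995]
```

View pics/top0.png

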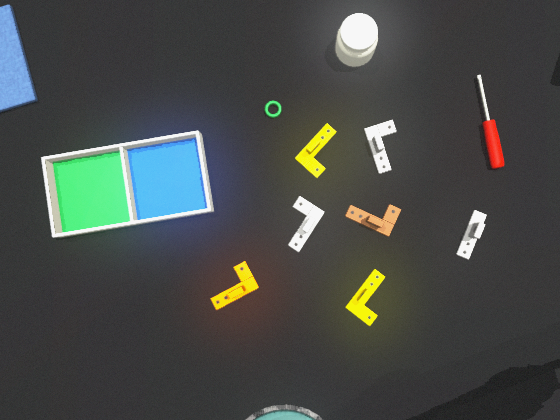

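View pics/side0.png

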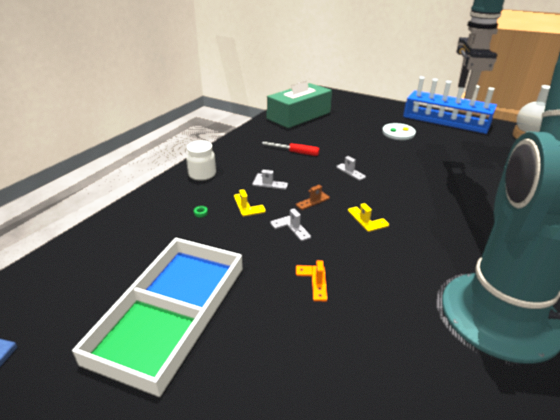

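Top view: silver brackets at (380,145), foot turning right, so right-hand; at (305,222), foot turning left, so left-hand; the straight one is at (472,235). The tray is at (128,185) with green on the left. Next I'll measure them.

```bash
cat > h.py <<'E'
import numpy as np,cv2
def ray(c,uv,z):
    uv=np.atleast_2d(uv).astype(float)
    d=(np.linalg.inv(c['K'])@np.c_[uv,np.ones(len(uv))].T).T@c['R']
    o=-c['R'].T@c['t']
    return o+d*((z-o[2])/d[:,2])[:,None]
def wcam(c,s):
    from scipy.spatial.transform import Rotation as Ro
    T=np.eye(4);T[:3,:3]=Ro.from_euler('xyz',s['tool_rot'],degrees=True).as_matrix();T[:3,3]=s['eef_pos']
    W=np.linalg.inv(T@c['T_tool_cam']);return dict(K=c['K'],R=W[:3,:3],t=W[:3,3],pixels=c['pixels'])
E
python3 - <<'E'
import pickle
from h import *
c=pickle.load(open('top.pkl','rb'));im=c['pixels']
hsv=cv2.cvtColor(im,cv2.COLOR_RGB2HSV);m=((hsv[...,1]<60)&(hsv[...,2]>90)).astype(np.uint8)
cs,_=cv2.findContours(m,cv2.RETR_EXTERNAL,cv2.CHAIN_APPROX_NONE)
for k in cs:
    if cv2.contourArea(k)<200:continue
    p=cv2.approxPolyDP(k,2.5,True)[:,0];print(cv2.contourArea(k),cv2.boundingRect(k))
    if cv2.contourArea(k)<3000:
        for a,b in zip(p,ray(c,p,.006)[:,:2].round(4)):print(a,b)
    elif k[:,0,0].max()<250:
        r=cv2.boxPoints(cv2.minAreaRect(k));print(r,ray(c,r,.04));print(ray(c,p,.04).round(4))
b=im[110:260,270:500];cv2.imwrite('pics/crop1.png',cv2.resize(b,(800,522),interpolation=cv2.INTER_CUBIC)[:,:,::-1])
for n,lo,hi in(('g',50,75),('b',95,120)):
    q=((hsv[...,0]>lo)&(hsv[...,0]<hi)&(hsv[...,1]>120)&(hsv[...,2]>100)).astype(np.uint8);q[:110]=0
    k=max(cv2.findContours(q,0,1)[0],key=cv2.contourArea);r=cv2.boxPoints(cv2.minAreaRect(k));print(n,ray(c,r,.005).round(4),ray(c,r.mean(0),.005).round(4))
E
```

```text
268.5 (258, 404, 64, 16)
[258 412] [0.102  0.0538]
[295 408] [ 0.1112 -0.019 ]
[314 419] [ 0.0907 -0.0564]
[321 419] [ 0.091  -0.0701]
[308 409] [ 0.1097 -0.0445]
[286 404] [ 0.1186 -0.0012]
[265 407] [0.112  0.0401]
[261 413] [0.1002 0.0478]
683.0 (456, 210, 31, 50)
[476 210] [ 0.5045 -0.3744]
[456 253] [ 0.4188 -0.3345]
[467 259] [ 0.4072 -0.356 ]
[485 225] [ 0.4749 -0.3919]
[486 214] [ 0.4968 -0.394 ]
867.0 (288, 196, 37, 57)
[301 196] [ 0.5292 -0.0265]
[292 206] [ 0.5089 -0.0086]
[306 216] [ 0.4891 -0.0369]
[288 243] [ 0.4347 -0.0015]
[298 252] [ 0.417  -0.0216]
[324 212] [ 0.4975 -0.0728]
13440.0 (41, 130, 174, 108)
[[ 37.702694 156.21622 ]
 [201.       129.      ]
 [214.78378  211.7027  ]
 [ 51.48648  238.91891 ]] [[0.6003448  0.49445327 0.04      ]
 [0.65659454 0.17131053 0.04      ]
 [0.49401636 0.14100814 0.04      ]
 [0.43743375 0.46101703 0.04      ]]
[[0.6487 0.1711 0.04  ]
 [0.6545 0.1831 0.04  ]
 [0.5988 0.4878 0.04  ]
 [0.4431 0.4622 0.04  ]
 [0.4934 0.1445 0.04  ]]
849.0 (364, 119, 33, 55)
[392 119] [ 0.6865 -0.2081]
[364 128] [ 0.6679 -0.152 ]
[379 173] [ 0.5769 -0.1823]
[391 169] [ 0.5852 -0.2062]
[381 137] [ 0.6498 -0.1861]
[396 131] [ 0.6621 -0.2161]
1864.5 (335, 11, 48, 56)
[352  11] [ 0.9089 -0.1267]
[337  27] [ 0.8756 -0.0963]
[335  52] [ 0.8237 -0.0926]
[343  63] [ 0.801 -0.109]
[359  66] [ 0.7949 -0.1414]
[371  58] [ 0.8114 -0.1656]
[376  44] [ 0.8404 -0.1756]
[379  45] [ 0.8383 -0.1817]
[378  34] [ 0.8611 -0.1796]
[382  29] [ 0.8715 -0.1877]
[377  28] [ 0.8736 -0.1776]
[380  26] [ 0.8777 -0.1836]
[368  12] [ 0.9068 -0.1592]
g [[0.5973 0.4828 0.005 ]
 [0.6188 0.3455 0.005 ]
 [0.474  0.3197 0.005 ]
 [0.4524 0.4558 0.005 ]] [[0.5353 0.4008 0.005 ]]
b [[0.6223 0.3314 0.005 ]
 [0.647  0.1896 0.005 ]
 [0.504  0.1628 0.005 ]
 [0.4791 0.3035 0.005 ]] [[0.5628 0.2467 0.005 ]]
```

View pics/crop1.png

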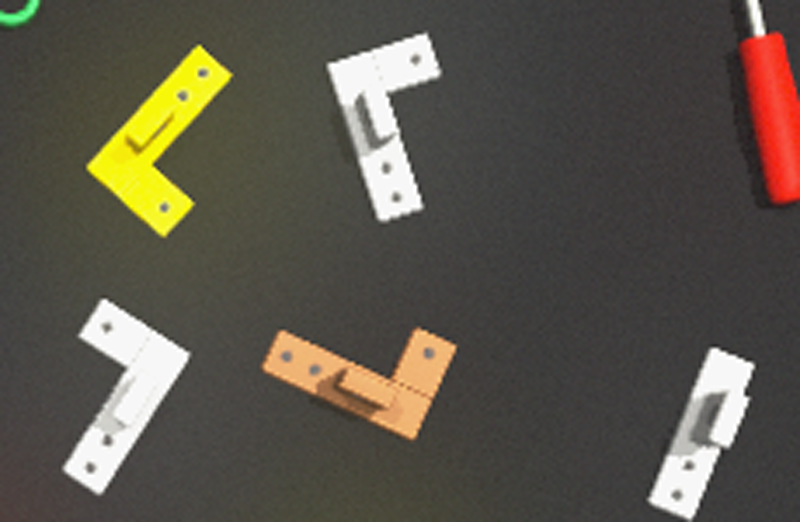

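The crop confirms it: left-hand at (120,395) and right-hand at (380,125) in the crop, the others brown and yellow. Next I'll fit the poses from the corners.

```bash
cat >> h.py <<'E'
def fit(m,w):
    m=np.array(m)/1000.;w=np.array(w)[:,:2];a=m-m.mean(0);b=w-w.mean(0)
    th=np.arctan2((a[:,0]*b[:,1]-a[:,1]*b[:,0]).sum(),(a*b).sum());R=np.array([[np.cos(th),-np.sin(th)],[np.sin(th),np.cos(th)]])
    t=w.mean(0)-R@m.mean(0);return t,np.degrees(th),np.linalg.norm(m@R.T+t-w,axis=1)*1000
def togo(s,x,y,z,yaw):
    "shift cm in tool axes and spin to reach TCP x,y,z with tool yaw (mod 180)"
    from scipy.spatial.transform import Rotation as Ro
    d=Ro.from_euler('xyz',s['tool_rot'],degrees=True).as_matrix().T@(np.array([x,y,z])-s['eef_pos'])*100
    return d.round(2),round((s['tool_rot'][2]-yaw+90)%180-90,1)
E
python3 - <<'E'
import pickle
from h import *
from plant import *
c=pickle.load(open('top.pkl','rb'))
L=fit([(40,47),(14,47),(14,13),(-56,13),(-56,-13),(40,-13)],ray(c,[(301,196),(292,206),(306,216),(288,243),(298,252),(324,212)],.006))
R=fit([(40,-47),(40,13),(-56,13),(-56,-13),(14,-13),(14,-47)],ray(c,[(392,119),(364,128),(379,173),(391,169),(381,137),(396,131)],.006))
print(L,R,-c['R'].T@c['t']);s=state();print(s['joint_positions'],togo(s,*L[0],.12,L[1]))
E
```

```text
(array([ 0.47133405, -0.04141547]), np.float64(-33.553092540147354), array([2.55290694, 1.34824072, 1.76298253, 3.42745595, 0.55512344,
       1.52945537])) (array([ 0.6337295 , -0.17673865]), np.float64(18.462918980739495), array([0.5422582 , 0.38723275, 0.44472782, 0.73672999, 2.01608516,
       0.78301881])) [ 0.43598312 -0.02963317  1.07033169]
[66.86584169 26.83139929 -0.66385441 91.87572311  0.34453745 61.38704271
 -3.22543358] (array([ 42.64, -44.42,   9.44]), np.float64(54.2))
```

apply_moves(rows=[[21.3,-22.2,0,27],[21.3,-22.2,0,27],[21.3,-22.2,0,27],[21.3,-22.2,0,27],[21.3,-22.2,0,27],[21.3,-22.2,0,27],[21.3,-22.2,0,27],[42.6,-44.4,2,54.2],[42.6,-44.4,3,54.2],[42.6,-44.4,4,54.2],[42.6,-44.4,6,54.2],[42.6,-44.4,8,54.2]], grip=5)

```text
clock: 1.1
eef_pos: [0.4159, -0.1747, 0.1838]
tool_rot: [180.0, -0.1, -33.9]
contact_force: [0.9, -0.5, 0.5]
gripper_width: 0.0502
```

apply_moves(rows=[[0,0,0,0],[0,0,0,0]])

```text
clock: 1.27
eef_pos: [0.4152, -0.173, 0.1824]
tool_rot: [180.0, 0.1, -33.2]
contact_force: [-0.8, 0.1, -0.0]
gripper_width: 0.0501
```

apply_moves(rows=[[-2.6,-14.1,1,0],[-2.6,-14.1,2,0],[-2.6,-14.1,3,0],[-2.6,-14.1,3,0],[-2.6,-14.1,3,0],[-2.6,-14.1,3,0],[-2.6,-14.1,3,0]])

```text
clock: 1.85
eef_pos: [0.4711, -0.0454, 0.1533]
tool_rot: [179.9, -0.0, -33.7]
contact_force: [-0.0, 0.8, -0.7]
gripper_width: 0.0502
```

```bash
python3 - <<'E'
import pickle
from h import *
from plant import *
s=state();c=snapshot('wrist');w=wcam(c,s)
cv2.imwrite('pics/w1.png',c['pixels'][:,:,::-1]);pickle.dump((w,s),open('w1.pkl','wb'))
print(s['eef_pos'],s['tool_rot'],s['clock'],togo(s,.4713,-.0414,.014,-33.55))
# expected pixel of lug top and base centre
for z in(.044,.006):
    p=w['K']@(w['R']@np.array([.4713,-.0414,z])+w['t']);print(p[:2]/p[2])
E
```

```text
[ 0.47111936 -0.04537939  0.15326525] [ 1.79944608e+02 -1.19601653e-02 -3.36612264e+01] 1.85 (array([-0.21, -0.35, 13.93]), np.float64(-0.1))
[281.89291198 211.93333476]
[282.22871681 201.53564512]
```

View pics/w1.png

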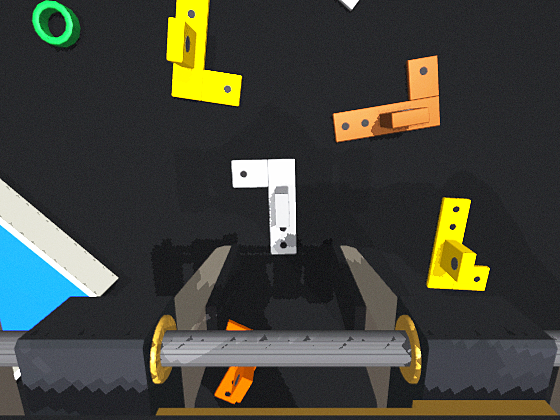

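The wrist view shows the left bracket at (282,205), strip vertical and lug top centred near (282,210), matching the predicted (282,212). Descending.

apply_moves(rows=[[0,0,3,0],[0,0,7,0],[0,0,10,0],[0,0,12,0],[0,0,12,0],[0,0,12,0]])

```text
clock: 2.4
eef_pos: [0.4708, -0.0448, 0.033]
tool_rot: [179.9, 0.1, -33.7]
contact_force: [-0.7, -0.1, 0.2]
gripper_width: 0.0505
```

apply_moves(rows=[[-0.2,-0.3,0.6,0],[-0.2,-0.3,1.2,0],[-0.2,-0.3,1.8,0],[-0.2,-0.3,1.8,0],[-0.2,-0.3,1.8,0]])

```text
clock: 2.82
eef_pos: [0.4714, -0.0398, 0.0153]
tool_rot: [180.0, -0.0, -33.5]
contact_force: [-0.3, 0.1, -0.1]
gripper_width: 0.0501
```

apply_moves(rows=[[0,0,0,0],[0,0,0,0],[0,0,0,0],[0,0,0,0],[0,0,0,0],[0,0,0,0]], grip=0, force=30)

```text
clock: 3.32
eef_pos: [0.4713, -0.0399, 0.0152]
tool_rot: [180.0, 0.0, -33.5]
contact_force: [-1.6, -1.9, 1.0]
gripper_width: 0.0119
```

apply_moves(rows=[[0,0,-2,0],[0,0,-5,0],[0,0,-8,0],[0,0,-11,0],[0,0,-12,0],[0,0,-12,0]])

```text
clock: 3.82
eef_pos: [0.4731, -0.04, 0.1374]
tool_rot: [-179.9, -0.3, -33.5]
contact_force: [1.3, 0.1, -2.6]
gripper_width: 0.012
```

```bash
python3 - <<'E'
import pickle
from h import *
from plant import *
s=state();c=snapshot('side');t=snapshot('top');im=np.hstack([c['pixels'][60:400,100:500],t['pixels'][60:400,20:420]])
cv2.imwrite('pics/s1.png',im[:,:,::-1]);pickle.dump((t,c),open('t1.pkl','wb'))
print(s['eef_pos'],s['tool_rot'],s['gripper_width'],s['contact_force'],s['joint_positions'])
E
```

```text
[ 0.47313321 -0.03996897  0.13736694] [-179.86530908   -0.27643991  -33.54870673] 0.011997365945316207 [ 1.29695886  0.11305992 -2.57298708] [  12.51865163   16.83612866  -13.5611715   119.20471669    5.64844574
   44.23719984 -128.06221019]
```

View pics/s1.png

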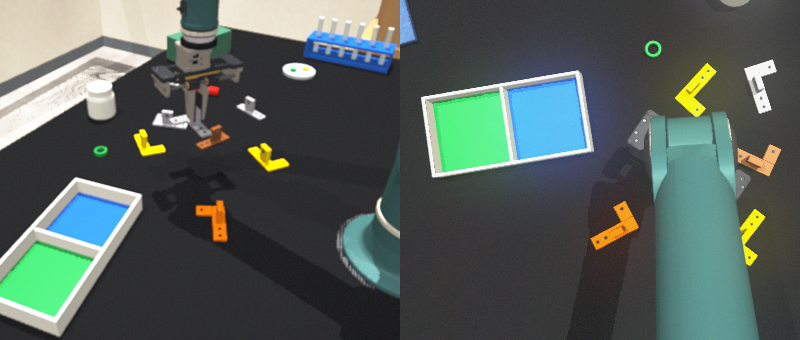

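The left bracket is gripped at 12 mm and lifted. The right half of the view is the top camera, with the tray clear. Carrying it to the green bin at tray yaw 10°.

apply_moves(rows=[[-3.5,-7.9,0,-8.7],[-3.5,-7.9,0,-8.7],[-6.9,-15.7,0,-17.4],[-6.9,-15.7,0,-17.4],[-10.4,-23.6,0,-26],[-10.4,-23.6,0,-26],[-13.9,-31.5,0,-34.8],[-13.9,-31.5,0,-34.8],[-17.4,-39.3,0,-43.5],[-17.4,-39.3,0,-43.5],[-17.4,-39.3,0,-43.5],[-17.4,-39.3,0,-43.5]])

```text
clock: 4.92
eef_pos: [0.5405, 0.3886, 0.1317]
tool_rot: [-179.9, 0.3, 10.3]
contact_force: [-0.6, -0.3, -2.1]
gripper_width: 0.0117
```

apply_moves(rows=[[0,0,0,0],[0,0,0,0],[0,0,0,0]])

```text
clock: 5.17
eef_pos: [0.5437, 0.3814, 0.134]
tool_rot: [179.9, 0.1, 9.8]
contact_force: [0.4, -1.5, -2.3]
gripper_width: 0.0117
```

```bash
python3 - <<'E'
from h import *
from plant import *
s=state();c=snapshot('side');t=snapshot('top');w=snapshot('wrist');im=np.hstack([w['pixels'][0:400,60:460],t['pixels'][60:400,20:420].repeat(1,0) if 0 else cv2.copyMakeBorder(t['pixels'][60:400,0:400],0,60,0,0,0)])
cv2.imwrite('pics/s2.png',im[:,:,::-1])
print(s['eef_pos'],s['tool_rot'],s['gripper_width'],s['contact_force'],togo(s,.5458,.3837,.021,10))
W=wcam(w,s)
# tray corner & bin-centre checks from wrist view
hsv=cv2.cvtColor(w['pixels'],cv2.COLOR_RGB2HSV)
E
```

```text
[0.54365344 0.38135035 0.13398779] [1.79873392e+02 9.36575980e-02 9.82356185e+00] 0.011725867632561972 [ 0.36812893 -1.53550435 -2.30776228] (array([ 0.27, -0.22, 11.3 ]), np.float64(-0.2))
```

View pics/s2.png

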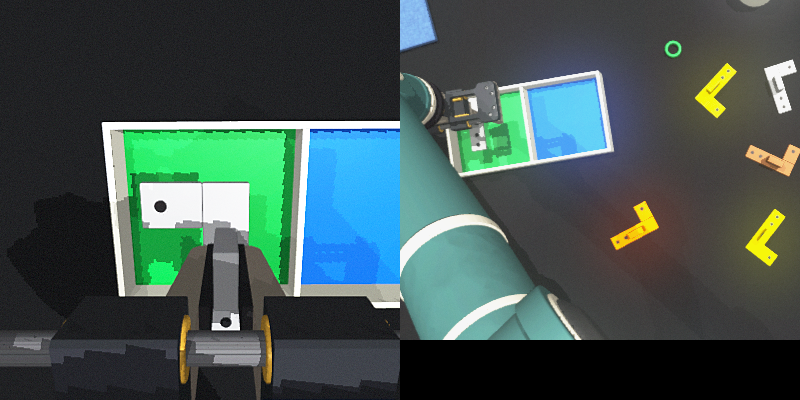

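The wrist view shows the bracket above the green bin, foot to the left, edges parallel to the walls. Lowering.

apply_moves(rows=[[0.2,-0.2,3,0],[0.2,-0.2,6,0],[0.2,-0.2,8,0],[0.2,-0.2,9.3,0],[0.2,-0.2,9.9,0],[0.2,-0.2,10.4,0],[0.2,-0.2,10.8,0],[0.2,-0.2,10.8,0],[0.2,-0.2,10.8,0]])

```text
clock: 6.07
eef_pos: [0.5456, 0.3867, 0.0281]
tool_rot: [-180.0, -0.1, 10.0]
contact_force: [-0.0, 0.3, -2.6]
gripper_width: 0.0121
```

apply_moves(rows=[[0,0,0.25,0],[0,0,0.5,0],[0,0,0.65,0],[0,0,0.75,0],[0,0,0.75,0],[0,0,0.75,0]])

```text
clock: 6.57
eef_pos: [0.5452, 0.3863, 0.0203]
tool_rot: [180.0, -0.0, 10.0]
contact_force: [-0.9, -1.4, 4.5]
gripper_width: 0.0118
```

apply_moves(rows=[[0,0,0,0],[0,0,0,0],[0,0,0,0],[0,0,0,0]], grip=3)

```text
clock: 6.9
eef_pos: [0.545, 0.3863, 0.0195]
tool_rot: [-180.0, 0.0, 10.0]
contact_force: [-0.8, -0.2, 0.1]
gripper_width: 0.0296
```

apply_moves(rows=[[0,0,-1,0],[0,0,-3,0],[0,0,-6,0],[0,0,-9,0],[0,0,-11,0],[0,0,-11,0],[0,0,-11,0]])

```text
clock: 7.48
eef_pos: [0.5458, 0.3869, 0.1316]
tool_rot: [-179.9, -0.2, 10.0]
contact_force: [-0.1, -0.8, -0.1]
gripper_width: 0.03
```

```bash
python3 - <<'E'
from h import *
from plant import *
s=state();w=snapshot('wrist')
print(s['eef_pos'],s['tool_rot'],s['gripper_width'],s['joint_positions'],togo(s,.6337,-.1767,.13,18.5))
cv2.imwrite('pics/w3.png',w['pixels'][:,:,::-1])
E
```

```text
[0.54578157 0.38685382 0.13161811] [-1.79930133e+02 -1.71384613e-01  9.96616713e+00] 0.029989659186789988 [ -20.53947972   36.3291067   -25.53008677   91.56131942   17.96942922
   56.02331302 -131.84439429] (array([-1.09, 57.03,  0.09]), np.float64(-8.5))
```

View pics/w3.png

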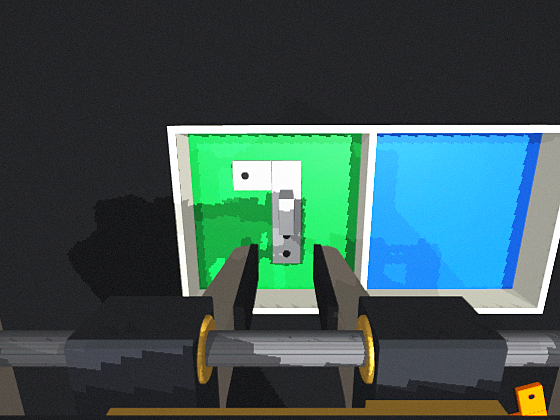

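The left bracket lies flat inside the green bin at (270,210), lug up, clear of the walls. Now to the right-hand bracket.

apply_moves(rows=[[-0.5,28,0,-4],[-0.5,28,0,-4],[-0.5,28,0,-4],[-0.5,28,0,-4],[-0.5,28,0,-4],[-0.5,28,0,-4],[-0.5,28,0,-4],[-1.1,57,0,-8.5],[-1.1,57,0,-8.5],[-1.1,57,0,-8.5],[-1.1,57,0,-8.5],[-1.1,57,0,-8.5]], grip=5)

```text
clock: 8.53
eef_pos: [0.6192, -0.0984, 0.128]
tool_rot: [-179.9, 0.2, 18.5]
contact_force: [1.0, 0.1, -0.5]
gripper_width: 0.0501
```

```bash
python3 - <<'E'
from h import *
from plant import *
s=state();print(s['eef_pos'],s['tool_rot'],s['qvel'].round(1),s['joint_positions'],togo(s,.6337,-.1767,.13,18.5))
E
```

```text
[ 0.61917583 -0.09839894  0.12795216] [-1.79920482e+02  1.60351004e-01  1.84628738e+01] [ 37.4  11.4   5.7 -20.7  -0.4   8.   46.8] [ 24.21777853  32.90724555 -24.96157145  97.78383374  16.62234193
  53.18089056 -78.8506886 ] (array([-1.1 ,  7.89, -0.21]), np.float64(-0.0))
```

apply_moves(rows=[[-1.1,3.5,-1,0],[-1.1,6.5,-1,0],[-1.1,6.5,-1,0],[-1.1,6.5,-1,0],[-1.1,6.5,-1,0]])

```text
clock: 8.95
eef_pos: [0.6296, -0.16, 0.1381]
tool_rot: [-179.9, 0.1, 18.5]
contact_force: [0.1, 0.1, -0.5]
gripper_width: 0.0498
```

```bash
python3 - <<'E'
from h import *
from plant import *
s=state();w=snapshot('wrist');W=wcam(w,s)
print(s['eef_pos'],s['tool_rot'],togo(s,.6337,-.1767,.035,18.5))
for z in(.044,.006):
    p=W['K']@(W['R']@np.array([.6337,-.1767,z])+W['t']);print(p[:2]/p[2])
cv2.imwrite('pics/w4.png',w['pixels'][:,:,::-1])
E
```

```text
[ 0.6295666  -0.16002855  0.13812939] [-1.79856637e+02  1.13371215e-01  1.85164618e+01] (array([-0.12,  1.74, 10.31]), np.float64(0.0))
[306.89552131 216.24137031]
[304.4191006  204.73376898]
```

View pics/w4.png

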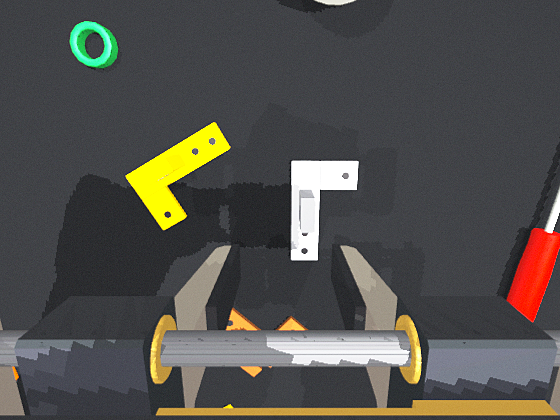

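The wrist view shows the right bracket, foot to the right, with its lug top at (307,213) against the predicted (307,216). Its yaw matches. I'll shift 1.7 cm in tool y and descend.

apply_moves(rows=[[0,1.7,1,0],[0,1.7,4,0],[0,1.7,7,0],[0,1.7,9,0],[0,1.7,10,0],[0,1.7,10,0],[0,1.7,10,0]])

```text
clock: 9.58
eef_pos: [0.6363, -0.176, 0.0399]
tool_rot: [-180.0, -0.0, 18.6]
contact_force: [0.7, 0.8, -0.2]
gripper_width: 0.05
```

apply_moves(rows=[[-0.2,0,1,0],[-0.2,0,2,0],[-0.2,0,2.5,0],[-0.2,0,2.5,0],[-0.2,0,2.5,0]])

```text
clock: 10.0
eef_pos: [0.6339, -0.1781, 0.0144]
tool_rot: [-180.0, 0.0, 18.5]
contact_force: [-0.0, 0.4, 0.0]
gripper_width: 0.0501
```

apply_moves(rows=[[0,0,0,0],[0,0,0,0],[0,0,0,0],[0,0,0,0],[0,0,0,0],[0,0,0,0]], grip=0)

```text
clock: 10.5
eef_pos: [0.6341, -0.1781, 0.0148]
tool_rot: [180.0, -0.0, 18.5]
contact_force: [-0.6, 0.9, 0.8]
gripper_width: 0.0125
```

apply_moves(rows=[[0,0,-2,0],[0,0,-5,0],[0,0,-8,0],[0,0,-11,0],[0,0,-12,0],[0,0,-12,0],[0,0,-12,0]])

```text
clock: 11.08
eef_pos: [0.6335, -0.1783, 0.1339]
tool_rot: [-180.0, 0.0, 18.5]
contact_force: [0.6, 0.1, -2.2]
gripper_width: 0.012
```

```bash
python3 - <<'E'
from h import *
from plant import *
s=state();a=np.radians(10)
o=np.array([.562,.246])+np.array([[np.cos(a),-np.sin(a)],[np.sin(a),np.cos(a)]])@[.008,.017]
print(o,s['eef_pos'],s['tool_rot'],s['joint_positions'],togo(s,*o,.135,10))
E
```

```text
[0.56692644 0.26413092] [ 0.63348116 -0.17828191  0.13392023] [-1.79997408e+02  4.82005996e-02  1.84612697e+01] [ 29.78274817  35.02908367 -24.16748301  93.02863317  16.58038843
  55.55973407 -71.50068154] (array([  7.7 , -44.07,  -0.11]), np.float64(8.5))
```

apply_moves(rows=[[3.8,-22,0,4],[3.8,-22,0,4],[3.8,-22,0,4],[3.8,-22,0,4],[3.8,-22,0,4],[3.8,-22,0,4],[7.7,-44,0,8.5],[7.7,-44,0,8.5],[7.7,-44,0,8.5],[7.7,-44,0,8.5],[7.7,-44,0,8.5],[7.7,-44,0,8.5]])

```text
clock: 12.08
eef_pos: [0.5635, 0.2709, 0.1323]
tool_rot: [-179.8, 0.2, 10.4]
contact_force: [-0.1, 1.2, -1.1]
gripper_width: 0.0119
```

apply_moves(rows=[[0,0,0,0],[0,0,0,0],[0,0,0,0]])

```text
clock: 12.33
eef_pos: [0.5675, 0.2611, 0.1327]
tool_rot: [179.9, 0.2, 9.9]
contact_force: [-0.4, -0.5, -0.8]
gripper_width: 0.0116
```

```bash
python3 - <<'E'
from h import *
from plant import *
s=state();w=snapshot('wrist');cv2.imwrite('pics/w5.png',w['pixels'][:,:,::-1])
print(s['eef_pos'],s['tool_rot'],s['gripper_width'],togo(s,.5669,.2641,.03,10))
E
```

```text
[0.56751739 0.26114825 0.13274757] [1.79873897e+02 1.67829252e-01 9.86496526e+00] 0.011641998167139789 (array([ 0.02, -0.32, 10.27]), np.float64(-0.1))
```

View pics/w5.png

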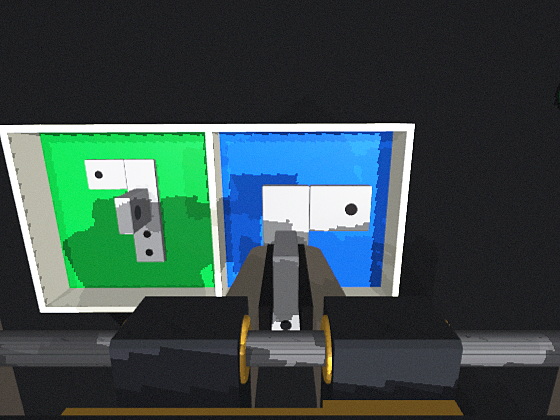

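The right bracket hangs over the blue bin at (310,210), foot to the right, parallel to the walls. The left one rests in green at (130,205).

apply_moves(rows=[[0,-0.2,3,0],[0,-0.2,6,0],[0,-0.2,8,0],[0,-0.2,9.3,0],[0,-0.2,9.9,0],[0,-0.2,10.3,0],[0,-0.2,10.6,0],[0,-0.2,10.6,0],[0,-0.2,10.6,0]])

```text
clock: 13.13
eef_pos: [0.5681, 0.2658, 0.0297]
tool_rot: [-180.0, -0.1, 10.0]
contact_force: [0.4, 0.5, -1.6]
gripper_width: 0.0118
```

apply_moves(rows=[[0,0,0.4,0],[0,0,0.65,0],[0,0,0.85,0],[0,0,1.0,0],[0,0,1.0,0],[0,0,1.0,0]])

```text
clock: 13.63
eef_pos: [0.5676, 0.2656, 0.0198]
tool_rot: [180.0, -0.0, 10.0]
contact_force: [-3.0, -1.3, 5.3]
gripper_width: 0.0118
```

apply_moves(rows=[[0,0,0,0],[0,0,0,0],[0,0,0,0],[0,0,0,0]], grip=3)

```text
clock: 13.97
eef_pos: [0.5674, 0.2656, 0.0186]
tool_rot: [180.0, 0.0, 10.0]
contact_force: [-0.0, 0.4, 0.5]
gripper_width: 0.0295
```

apply_moves(rows=[[0,0,-1,0],[0,0,-3,0],[0,0,-6,0],[0,0,-9,0],[0,0,-12,0],[0,0,-13,0],[0,0,-13,0],[0,0,-13,0]])

```text
clock: 14.63
eef_pos: [0.5673, 0.2653, 0.1487]
tool_rot: [180.0, -0.0, 10.0]
contact_force: [-1.0, -0.3, 0.2]
gripper_width: 0.0302
```

```bash
python3 - <<'E'
from h import *
from plant import *
w=snapshot('wrist')['pixels'];c=snapshot('side')['pixels']
im=np.hstack([w[80:320,:400],c[60:300,60:460]])
im=np.vstack([im,np.hstack([snapshot('top')['pixels'][60:300,20:420],cv2.resize(c[230:400,60:260],(400,240))])])
cv2.imwrite('pics/f.png',im[:,:,::-1]);s=state();print(s['clock'],s['eef_pos'],s['gripper_width'],s['contact_force'])
E
```

```text
14.7833 [0.56628054 0.26482224 0.14665048] 0.030061999473148346 [ 0.05893194 -0.09598228 -0.07337921]
```

View pics/f.png

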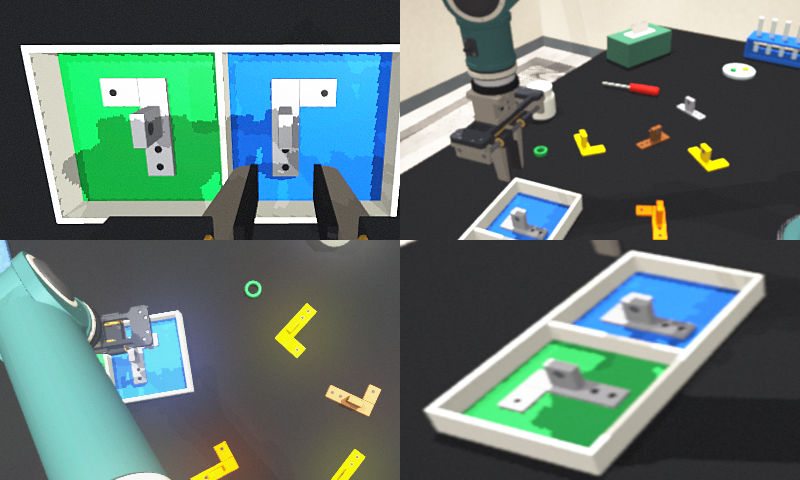

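Both brackets lie flat with lugs up: left in green at (140,125), right in blue at (300,125). The gripper is clear and the straight bracket hasn't moved.

```bash
python3 -c "
from plant import *
print(hand_in())"
```

```text
the job is handed in; nothing more can be done
None
```

The left-hand bracket now lies flat with its lug up in the green bin, and the right-hand bracket lies the same way in the blue bin. I handed the job in at about 14.8 s of the 59 s allowed.

- **Placement:** The last wrist and side pictures show both brackets inside their bins and clear of the walls. The left one's foot turns left and the right one's turns right.
- **Robot and other objects:** The gripper was open and about 13 cm above the release height, with the contact force near zero. The straight bracket and the look-alikes looked unmoved in the pictures.
- **Forces:** The highest reported contact force was about 6 N, when setting the right bracket down.
- **Disagreements:** The first top-view corner fit for the left bracket was off by up to 3.4 mm. The wrist-camera checks before each grasp agreed with the measured poses to within a few pixels. No final check failed.

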